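# Gauge the gap of a lathe carriage stop

### The arm

A 6-joint arm with a two-finger parallel gripper is mounted at the origin on the work surface. World frame = base frame: x ahead of the robot, y to its left, z up, the work surface at z = 0. Lengths are in mm, angles in rad, forces in N, time in s.
With the tool pointing down it reaches from about 325 to 900 mm from the base axis. Payload 6.1 kg.
Tool frame: the origin (TCP) lies midway between the tips of the shut fingers; the grasp point (between the pads) lies 19 mm behind it (bot.grip_depth is the distance from the TCP to the grasp point, in mm); z points along the fingers, x is the direction in which the jaws open and shut, and the axes are right-handed (so a half turn about z gives the same grasp; the last joint's range is limited). The gripper opens to 85 mm and grips with 20 to 120 N. Pads are 22 mm wide; open, the fingers measure 114 mm over their backs; the gripper's body (76 mm by 85 mm) begins 54 mm behind the grasp point. The pads swing forward as they close: fully open they stand 13 mm farther back than shut.
Start: joints at [1.116, 0.22, 1.526, -0, 1.395, -0.126], TCP at [201.815, 591.512, 205.5] pointing down, gripper open.
Joint ranges: [-2.98, 2.98], [-0.91, 2.08], [0.09, 2.57], [-1.24, 4.39], [0.2, 2.65], [-2.68, 2.68]. Speed limits (rad/s): [2.57, 2.57, 3.01, 3.14, 3.14, 3.14].

### API

Orientations are given as a unit quaternion [x, y, z, w].
In Python, from rig import telemetry, vision, bot gives the robot as it stands.
- The arm moves only by the shell command python3 -m crank 'ROWS'. ROWS is JSON, a list of rows, each an object of numbers: "x", "y", "z": the shift along the tool's x, y, z in units of 25 mm (1.0 is 25 mm); "ax", "ay", "az": the turn, a rotation vector about the tool's x, y, z in units of 6 degrees (1.0 is 6 degrees); "claw": the opening, from 0 (shut) to 1 (fully open). In form: [{"x": .., "y": .., "z": .., "ax": .., "ay": .., "az": .., "claw": ..}, ...]. A call has 1 to 20 rows; each row is the pose to reach, as a shift and turn from the pose commanded when the call began, along the tool's axes at that moment; what a row does not reach only later rows make up. A row lasts 1/12 s, in which the tool goes at most 41.7 mm and 7.16 degrees, less where a joint would pass 70% of its speed; a pose out of reach is approached as far as the arm can. A call with a gripper value outside its range is refused whole. The fingers move at their own pace and stop on an object; the grip force is fixed at half the most. Time passes only in rows, so rows that repeat a pose let the fingers close. It gives the time, the measured TCP pose, the force and the opening at its end, in the units of the state.
- telemetry.get_obs(): the state, without advancing time (a new reading comes with each control period).
- vision.get_image(name): name is "scene" or "side" or "wrist"; returns the picture (480x640x3 uint8, red, green, blue); there is no depth.
- vision.camera_model(name): a dict with "K" (3x3 intrinsics, pixels), "cam_to_world" (4x4, takes a point from camera to world coordinates); the wrist camera has in their place "T_tool_cam" (4x4, takes a point from camera to tool coordinates, whose origin is the TCP and whose axes are the tool frame's). Camera axes: x right, y down, z forward; pixel columns grow to the right and rows downward; lengths in mm; the calibration is good to about 2 mm. A picture is of the moment at which its call begins: read the wrist's pose just before it. camera_model takes no time and is no camera call.
- bot.sign_off(): hands the job in, once; it reports no verdict.
The state is a dict: "clock": time; "qpos": joint angles; "joint_velocities": joint speeds; "joint_torque": joint torques, N m; "ee_pos": TCP position; "tool_rot": TCP orientation; "ft_force": force on the tool from outside, world axes, zero at the start; "ft_torque": the same for the moment, N m; "grip_width": opening from 0.0 (shut) to 1.0 (fully open).
Only numpy, scipy, OpenCV 4.12 (cv2) and the standard library are available. Lean on these libraries where they do the work, as an engineer would, in place of code of your own. Each camera call takes 0.05 s, during which the arm holds its last target.

### The job

Find the thinnest gauge leaf that binds in the slot of the lathe's carriage stop: try the leaves standing upright in the slot one at a time, yellow first, then blue, then red, going on only while the leaf is loose (drops in freely and does not push the brass pad back). Press the first one that binds gently down until its shoulder sits on the steel cheeks and leave it there, with the other two leaves standing in the rack. Never force the brass pad back more than about 2 mm, do not ram anything, and leave the bottle, chuck key and bolt bin alone.

Things in the scene. Friction and masses are not known exactly. Their poses are not given: they have to be found in the camera images.
- stop_unit: Green cast carriage stop fixed to the bench, base 76 x 176 x 12 mm. Origin at bench level below point slot_mouth, z up. Along its y: casting y -100 to -32 (64 mm high), steel shoe, slot, brass pad, spring housing y 31 to 65 (52 mm high). The slot runs along x between two steel cheeks at |x| 18 to 30 mm, |y| to 25, tops at z = 66: a leaf's shoulder sits on them when home (leaf origin at z = 26).
- slot_mouth (a point): Point of the stop unit at its x = 0, y = 0, z = 66 mm (height of the cheek tops): in line with the face of the resting pad, that is at the pad-side edge of the slot. The slot lies on its -y side; its floor is at z = 12 mm.
- pad: Brass sprung pad on the slot's +y side, 34 mm wide (x), 18 thick, 62 high, with the same 10 x 4 mm lead-in as the shoe. Origin and axes coincide with the stop unit's at rest (face at y = 0). It slides only along +y, at most 6 mm; a spring holds it on its stop with 5 N and adds 1.5 N per mm. A binding leaf pushes it back 1 mm, one a size too thick 3 mm.
- rack: Wooden rack fixed on the bench, 240 x 50 mm, with three sockets in a row at x = -80, 0 and 80 mm, y = 0. Origin: centre of its underside, z up. Socket floors at z = 10 mm, walls up to z = 48; each socket is 34 mm long (x) and 14 mm wide (y). The leaves stand in them upright in any order, their x along the rack's x.
- leaf_thin: Gauge leaf with yellow handle, upright, about 60 g: steel tongue 6 mm thick (y), 24 wide (x), from z = 0 (origin, centre of its lower end) to 40; steel shoulder 54 (x) x 16 (y) mm, z 40 to 48; yellow handle 26 (x) x 14 (y) mm, z 48 to 88, gripped across its 14 mm. Same after a half turn about z.
- leaf_mid: Gauge leaf with blue handle, upright, about 60 g: steel tongue 8 mm thick (y), 24 wide (x), from z = 0 (origin, centre of its lower end) to 40; steel shoulder 54 (x) x 16 (y) mm, z 40 to 48; blue handle 26 (x) x 14 (y) mm, z 48 to 88, gripped across its 14 mm. Same after a half turn about z.
- leaf_thick: Gauge leaf with red handle, upright, about 60 g: steel tongue 10 mm thick (y), 24 wide (x), from z = 0 (origin, centre of its lower end) to 40; steel shoulder 54 (x) x 16 (y) mm, z 40 to 48; red handle 26 (x) x 14 (y) mm, z 48 to 88, gripped across its 14 mm. Same after a half turn about z.
- oil_bottle: Green oil bottle with a red cap, 56 mm diameter, 130 mm high, standing on the bench; bystander. Origin: centre of its underside.
- chuck_key: Steel T-shaped chuck key lying on the bench, 92 mm long with a 110 mm cross bar; bystander. Origin near the crossing, 1 mm under the bench top; shank along its x, bar along its y.
- bolt_bin: Open blue bin of bolts, 100 x 140 x 50 mm; bystander. Origin: centre of its underside.
- shoe_back (a point): Middle of the top rear edge of the fixed steel shoe (x = 0, y = -32, z = 62 mm of the stop unit). The shoe is 34 mm wide; its working face is at y = -5, -7 or -9 mm: the gap to the resting pad is 1 mm less than one of the leaves' thickness, differs every time and is not measured. Over the top 10 mm its face slopes back 4 mm as a lead-in (full gap below z = 52). Friction about 0.6.
There are look-alikes about, which are no part of the job. Leave any green look-alike of the leaf_thick alone.

How it is judged:
By the outcome, as a careful person would: the job done as asked, in the order asked, and still so for the second after the job is handed in, with the robot touching nothing.
It also fails if it takes over 72 s, if anything falls off the work surface, if the arm or the gripper's body presses on something with over 40 N, if the wrist force passes 120 N, or if a joint passes its speed limit or range.

## Working session

There is one attempt and no reset: what is moved stays moved. The work goes in short steps, Python scripts to look and compute and a shell command to move; the robot and the scene stay as the last step left them, time stands still between calls to the robot, and variables do not carry over. Pictures are saved under pics/ and viewed, and the job is handed in when it is done.

```bash
ls; mkdir -p pics
python3 - <<'E'
from rig import telemetry, vision, bot
import cv2
print(telemetry.get_obs())
for n in ["scene","side","wrist"]:
    im=vision.get_image(n); cv2.imwrite(f"pics/{n}0.png",im[:,:,::-1])
    print(n,vision.camera_model(n))
E
```

```text
pics
{'clock': 0.0, 'qpos': array([ 1.11591016e+00,  2.21267021e-01,  1.52763728e+00, -4.28789763e-06,
        1.39469840e+00, -1.26061025e-01]), 'joint_velocities': array([-0.00054493, -0.0006371 , -0.00022033, -0.00053486,  0.0008025 ,
        0.00052496]), 'joint_torque': array([ 3.83369452e-04, -4.96892309e+01, -3.89394164e+01, -2.63034544e-04,
        1.11040275e-02,  2.15925019e-05]), 'ee_pos': array([201.51674204, 590.91214631, 204.36011769]), 'tool_rot': array([ 8.13304768e-01,  5.81837043e-01, -8.83425021e-04,  4.79209593e-04]), 'ft_force': array([-0.01373835,  0.41268206,  0.10873979]), 'ft_torque': array([0.00866582, 0.00674196, 0.02671353]), 'grip_width': 0.999662037738584}
scene {'K': array([[470.03394592,   0.        , 325.37103445],
       [  0.        , 470.03394592, 235.91564025],
       [  0.        ,   0.        ,   1.        ]]), 'cam_to_world': array([[-8.05368723e-01,  4.76530572e-01, -3.52561817e-01,
         9.28284441e+02],
       [ 5.92768273e-01,  6.50082472e-01, -4.75414087e-01,
         4.11136466e+02],
       [ 2.64491054e-03, -5.91871095e-01, -8.0602829
[... 466 characters left out ...]
+02],
       [ 1.92077121e-02, -6.92540670e-01, -7.21123072e-01,
         6.67590638e+02],
       [ 0.00000000e+00,  0.00000000e+00,  0.00000000e+00,
         1.00000000e+00]])}
wrist {'K': array([[355.51837474,   0.        , 320.81821116],
       [  0.        , 355.51837474, 234.79657936],
       [  0.        ,   0.        ,   1.        ]]), 'T_tool_cam': array([[ 9.99998768e-01, -5.21629176e-04,  1.48062340e-03,
        -9.74807772e-01],
       [ 5.13134104e-05,  9.53536390e-01,  3.01277863e-01,
        -7.59277296e+01],
       [-1.56898361e-03, -3.01277416e-01,  9.53535241e-01,
        -1.67618103e+02],
       [ 0.00000000e+00,  0.00000000e+00,  0.00000000e+00,
         1.00000000e+00]])}
```

View pics/scene0.png

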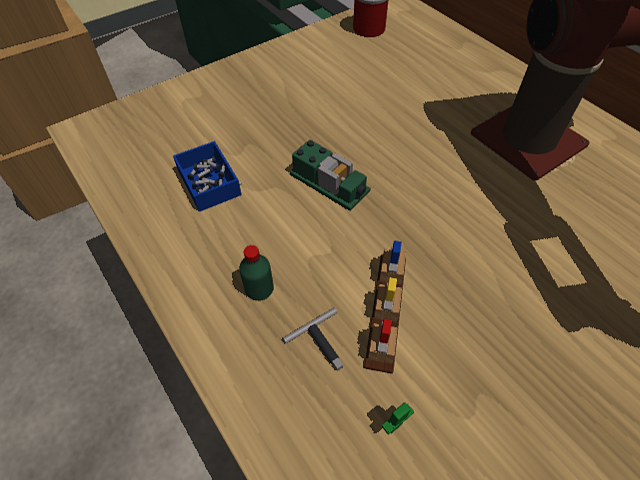

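View pics/side0.png

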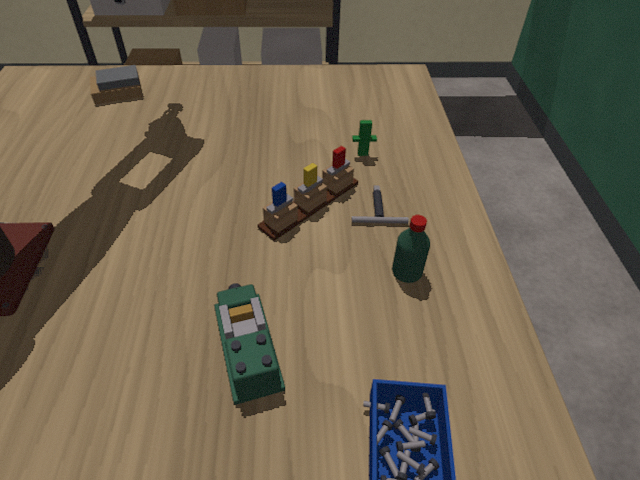

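View pics/wrist0.png

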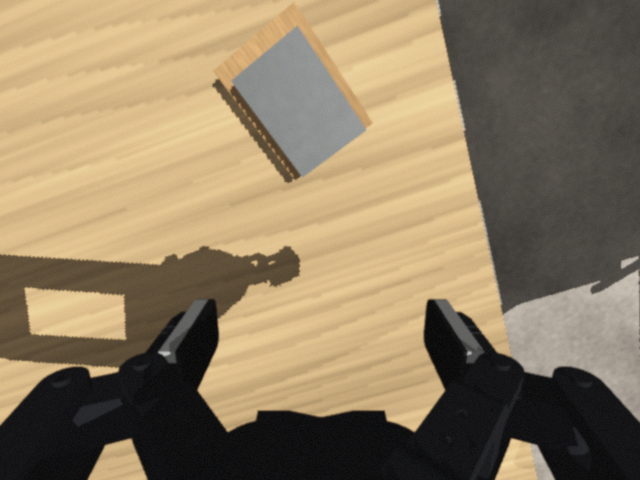

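The scene view shows the rack with blue (397,252), yellow (392,290) and red (386,333) leaves. The green look-alike is at (398,418), the stop unit at (330,173), and the bottle, key and bin to the left. I'll triangulate next.

```bash
cat > h.py <<'E'
import numpy as np, cv2
from rig import telemetry, vision, bot
from scipy.spatial.transform import Rotation as R
def cam(n,obs=None):
    m=vision.camera_model(n)
    if n=="wrist":
        o=obs or telemetry.get_obs(); T=np.eye(4); T[:3,:3]=R.from_quat(o["tool_rot"]).as_matrix(); T[:3,3]=o["ee_pos"]
        return m["K"],T@m["T_tool_cam"]
    return m["K"],m["cam_to_world"]
def ray(c,p):
    K,T=c; d=T[:3,:3]@np.linalg.solve(K,[p[0],p[1],1.]); return T[:3,3],d/np.linalg.norm(d)
def onz(c,p,z):
    o,d=ray(c,p); return o+d*(z-o[2])/d[2]
def tri(c1,p1,c2,p2):
    a,u=ray(c1,p1); b,v=ray(c2,p2)
    s=np.linalg.lstsq(np.stack([u,-v],1),b-a,rcond=None)[0]
    return (a+u*s[0]+b+v*s[1])/2, np.linalg.norm(a+u*s[0]-b-v*s[1])
def proj(c,P):
    K,T=c; q=K@(T[:3,:3].T@(np.asarray(P,float)-T[:3,3])); return q[:2]/q[2]
def mask(im,col):
    h=cv2.cvtColor(im,cv2.COLOR_RGB2HSV)
    lo,hi={"yellow":((22,170,90),(34,255,255)),"blue":((105,150,40),(130,255,255)),"red":((0,190,90),(6,255,255))}[col]
    m=cv2.inRange(h,np.array(lo),np.array(hi))
    if col=="red": m|=cv2.inRange(h,np.array((174,190,90)),np.array((180,255,255)))
    return m
E
python3 - <<'E'
from h import *
b={"scene":(350,225,430,350),"side":(255,130,365,215)}
ims={n:cv2.imread(f"pics/{n}0.png")[:,:,::-1] for n in b}
for col in ["yellow","blue","red"]:
    c={}
    for n,(x0,y0,x1,y1) in b.items():
        m=mask(ims[n][y0:y1,x0:x1].copy(),col); k,l,s,ce=cv2.connectedComponentsWithStats(m)
        i=1+np.argmax(s[1:,4]); c[n]=ce[i]+[x0,y0]; print(col,n,c[n],s[i])
    print(tri(cam("scene"),c["scene"],cam("side"),c["side"]))
a=cv2.resize(ims["scene"][120:220,280:380],None,fx=6,fy=6,interpolation=2); cv2.imwrite("pics/s1.png",a[:,:,::-1])
a=cv2.resize(ims["side"][270:410,190:310],None,fx=4.2,fy=4.2,interpolation=2); cv2.imwrite("pics/s2.png",a[:,:,::-1])
a=cv2.resize(ims["scene"][230:380,340:440],None,fx=4,fy=4,interpolation=2); cv2.imwrite("pics/s3.png",a[:,:,::-1])
a=cv2.resize(ims["side"][130:250,250:390],None,fx=5,fy=5,interpolation=2); cv2.imwrite("pics/s4.png",a[:,:,::-1])
E
```

```text
yellow scene [391.25149701 288.1257485 ] [ 37  52  10  24 167]
yellow side [309.93617021 167.57446809] [49 34 13  8 47]
(array([594.10177102, 153.5640914 ,  92.31526859]), np.float64(3.577620146785052))
blue scene [395.26666667 251.87878788] [ 40  16  11  23 165]
blue side [278.94140625 193.83203125] [ 17  53  14  23 256]
(array([533.68265467,  95.12817214,  79.75678763]), np.float64(0.17421082399065116))
red scene [386.568 326.336] [ 32  94  10  17 125]
red side [338.97674419 149.74418605] [79 17 11  7 43]
(array([651.23616652, 203.94465767,  97.04292778]), np.float64(0.5323661088276381))
```

View pics/s1.png

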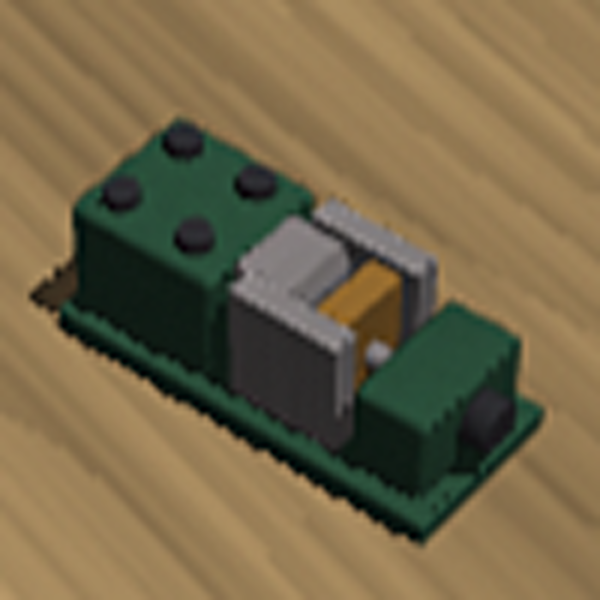

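View pics/s2.png

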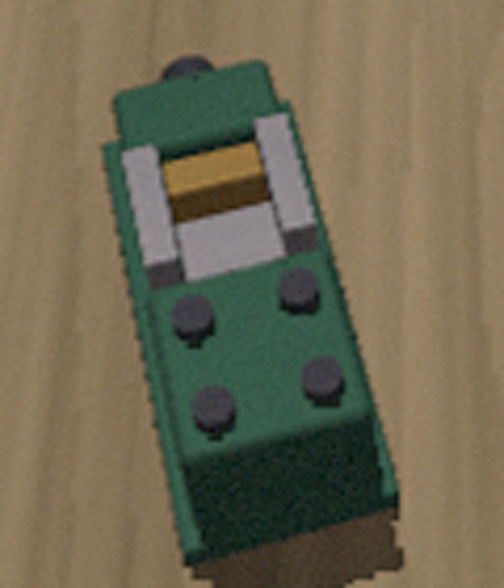

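View pics/s3.png

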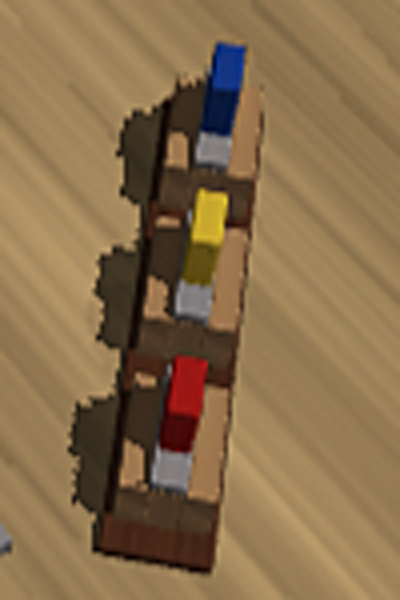

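View pics/s4.png

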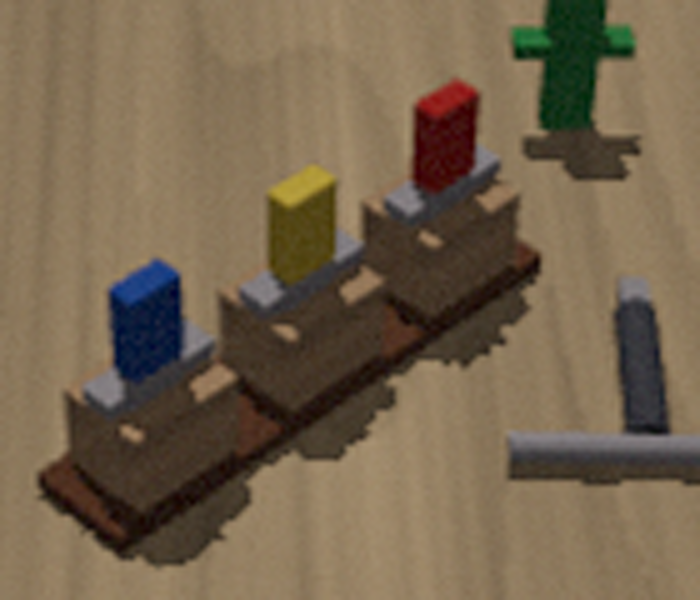

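Run:
```python
from h import *
q=[(125,150),(287,113),(316,225),(148,268)]
q=[(190+a/4.2,270+b/4.2) for a,b in q]
P=np.array([onz(cam("side"),p,66) for p in q]); print(P.round(1), P.mean(0))
q=[(318,207),(435,262),(350,338),(232,283)]
q=[(280+a/6,120+b/6) for a,b in q]
P=np.array([onz(cam("scene"),p,66) for p in q]); print(P.round(1), P.mean(0))
for nm,c in dict(blue=(397.5,243),yellow=(392.7,280),red=(387.5,321)).items(): print(nm,onz(cam("scene"),c,98))
for nm,c in dict(blue=(279.4,184.5),yellow=(310.5,167),red=(339,149.5)).items(): print(nm,onz(cam("side"),c,98))
o=telemetry.get_obs(); print(R.from_quat(o["tool_rot"]).as_matrix().round(4))
```

```text
[[ 447.2 -141.3   66. ]
 [ 504.5 -126.9   66. ]
 [ 516.6 -175.4   66. ]
 [ 459.8 -190.8   66. ]] [ 482.02770444 -158.59164947   66.        ]
[[ 464.3 -187.6   66. ]
 [ 447.2 -140.1   66. ]
 [ 494.7 -128.4   66. ]
 [ 512.5 -174.9   66. ]] [ 479.66720687 -157.74768099   66.        ]
blue [527.41472434  90.88594837  98.        ]
yellow [586.09358015 144.70238152  98.        ]
red [643.96005553 198.03072059  98.        ]
blue [535.32438417  99.86622621  98.        ]
yellow [593.38995276 149.32997102  98.        ]
red [651.43349925 203.26479838  98.        ]
[[ 3.229e-01  9.464e-01 -7.000e-04]
 [ 9.464e-01 -3.229e-01 -1.400e-03]
 [-1.500e-03 -2.000e-04 -1.000e+00]]
```

```bash
python3 -m crank '[{"x":-11.8,"y":20.4,"z":0,"az":19.8,"claw":1},{"x":-11.8,"y":20.4,"z":0,"az":19.8,"claw":1},{"x":-11.8,"y":20.4,"z":0,"az":19.8,"claw":1},{"x":-11.8,"y":20.4,"z":0,"az":19.8,"claw":1},{"x":-11.8,"y":20.4,"z":0,"az":19.8,"claw":1},{"x":-11.8,"y":20.4,"z":0,"az":19.8,"claw":1},{"x":-11.8,"y":20.4,"z":0,"az":19.8,"claw":1},{"x":-11.8,"y":20.4,"z":0,"az":19.8,"claw":1},{"x":-11.8,"y":20.4,"z":0,"az":19.8,"claw":1},{"x":-11.8,"y":20.4,"z":0,"az":19.8,"claw":1},{"x":-11.8,"y":20.4,"z":0,"az":19.8,"claw":1},{"x":-11.8,"y":20.4,"z":0,"az":19.8,"claw":1},{"x":-11.8,"y":20.4,"z":0,"az":19.8,"claw":1},{"x":-11.8,"y":20.4,"z":0,"az":19.8,"claw":1},{"x":-11.8,"y":20.4,"z":0,"az":19.8,"claw":1},{"x":-11.8,"y":20.4,"z":0,"az":19.8,"claw":1},{"x":-11.8,"y":20.4,"z":0,"az":19.8,"claw":1},{"x":-11.8,"y":20.4,"z":0,"az":19.8,"claw":1},{"x":-11.8,"y":20.4,"z":0,"az":19.8,"claw":1},{"x":-11.8,"y":20.4,"z":0,"az":19.8,"claw":1}]'
python3 - <<'E'
from h import *
o=telemetry.get_obs(); print(o)
im=vision.get_image("wrist"); cv2.imwrite("pics/w1.png",im[:,:,::-1])
E
```

```text
{'clock': 0.15, 'qpos': array([ 1.11588538e+00,  2.21052751e-01,  1.52735103e+00, -8.93875863e-06,
        1.39469537e+00, -1.26073948e-01]), 'joint_velocities': array([-0.00011036, -0.00282877, -0.00375212,  0.00111596, -0.00136848,
       -0.00119672]), 'joint_torque': array([ 1.75999121e-04, -4.97480249e+01, -3.89909363e+01, -1.35522564e-04,
        7.09206754e-03,  1.69856406e-05]), 'ee_pos': array([201.60729337, 591.05859674, 204.64431565]), 'tool_rot': array([ 8.13308159e-01,  5.81832682e-01, -6.60780835e-04,  3.61627014e-04]), 'ft_force': array([-0.30104988, -0.28209156, -0.11803977]), 'ft_torque': array([-0.06704472,  0.04694984,  0.00159163]), 'grip_width': 1.004101736290321}invalid input
```

View pics/w1.png

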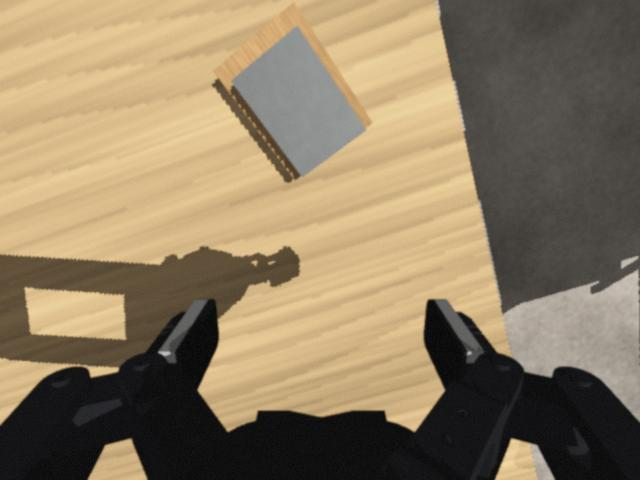

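```bash
python3 -m crank '[{"x":-1.7,"y":2.9,"z":0,"ax":0,"ay":0,"az":2,"claw":1}]'; python3 -m crank 2>&1 | head
```

```text
clock: 0.28
ee_pos: [225.3, 563.0, 204.9]
tool_rot: [0.847, 0.532, -0.001, -0.001]
ft_force: [1.4, -0.6, 0.5]
grip_width: 1.006
invalid input
```

```bash
cat >> h.py <<'E'
def plan(pos=None,ang=None,dz=None):
    "print x,y,z,az units; ang = world angle (deg) of tool x"
    o=telemetry.get_obs(); M=R.from_quat(o["tool_rot"]).as_matrix(); p=o["ee_pos"]
    a=np.degrees(np.arctan2(M[1,0],M[0,0]))
    out=[]
    if pos is not None: out=(M.T@(np.array(pos,float)-p)/25).round(3)
    if ang is not None: ang=-((ang-a+180)%360-180)/6
    # tilt correction
    z=M[:,2]; t=M.T@np.cross(z,[0,0,-1])
    print("clock",round(o["clock"],2),"pos",p.round(2),"angx",round(a,2),"tilt(units ax,ay)",np.degrees(t[:2]).round(2)/6,"xyz",out,"az",ang,"q",o["qpos"].round(2),"F",o["ft_force"].round(1),"w",round(o["grip_width"],3))
E
python3 -c "
from h import *
plan((590,147,205.5),-47.5)"
```

```text
clock 0.28 pos [225.3  563.   204.88] angx 64.33 tilt(units ax,ay) [-0.02833333 -0.00666667] xyz [-8.678 20.356 -0.093] az 18.638153831999027 q [ 1.06  0.18  1.58  0.    1.39 -0.07] F [ 1.4 -0.6  0.5] w 1.006
```

```bash
python3 -m crank '[{"x":-8.7,"y":20.3,"z":0,"ax":0,"ay":0,"az":18.6,"claw":1},{"x":-8.7,"y":20.3,"z":0,"ax":0,"ay":0,"az":18.6,"claw":1},{"x":-8.7,"y":20.3,"z":0,"ax":0,"ay":0,"az":18.6,"claw":1},{"x":-8.7,"y":20.3,"z":0,"ax":0,"ay":0,"az":18.6,"claw":1},{"x":-8.7,"y":20.3,"z":0,"ax":0,"ay":0,"az":18.6,"claw":1},{"x":-8.7,"y":20.3,"z":0,"ax":0,"ay":0,"az":18.6,"claw":1},{"x":-8.7,"y":20.3,"z":0,"ax":0,"ay":0,"az":18.6,"claw":1},{"x":-8.7,"y":20.3,"z":0,"ax":0,"ay":0,"az":18.6,"claw":1},{"x":-8.7,"y":20.3,"z":0,"ax":0,"ay":0,"az":18.6,"claw":1},{"x":-8.7,"y":20.3,"z":0,"ax":0,"ay":0,"az":18.6,"claw":1},{"x":-8.7,"y":20.3,"z":0,"ax":0,"ay":0,"az":18.6,"claw":1},{"x":-8.7,"y":20.3,"z":0,"ax":0,"ay":0,"az":18.6,"claw":1},{"x":-8.7,"y":20.3,"z":0,"ax":0,"ay":0,"az":18.6,"claw":1},{"x":-8.7,"y":20.3,"z":0,"ax":0,"ay":0,"az":18.6,"claw":1},{"x":-8.7,"y":20.3,"z":0,"ax":0,"ay":0,"az":18.6,"claw":1},{"x":-8.7,"y":20.3,"z":0,"ax":0,"ay":0,"az":18.6,"claw":1},{"x":-8.7,"y":20.3,"z":0,"ax":0,"ay":0,"az":18.6,"claw":1},{"x":-8.7,"y":20.3,"z":0,"ax":0,"ay":0,"az":18.6,"claw":1},{"x":-8.7,"y":20.3,"z":0,"ax":0,"ay":0,"az":18.6,"claw":1},{"x":-8.7,"y":20.3,"z":0,"ax":0,"ay":0,"az":18.6,"claw":1}]'
python3 - <<'E'
from h import *
plan((590,147,205.5),-47.5)
im=vision.get_image("wrist"); cv2.imwrite("pics/w1.png",im[:,:,::-1])
E
```

```text
clock: 1.95
ee_pos: [589.6, 142.3, 205.5]
tool_rot: [0.915, -0.403, -0.0, 0.0]
ft_force: [-0.7, -0.1, 0.2]
grip_width: 1.001
clock 1.95 pos [589.64 142.32 205.51] angx -47.48 tilt(units ax,ay) [0. 0.] xyz [-0.128 -0.137  0.   ] az 0.0038784932347558274 q [0.11 0.18 1.58 0.   1.39 0.94] F [-0.7 -0.1  0.2] w 1.001
```

View pics/w1.png

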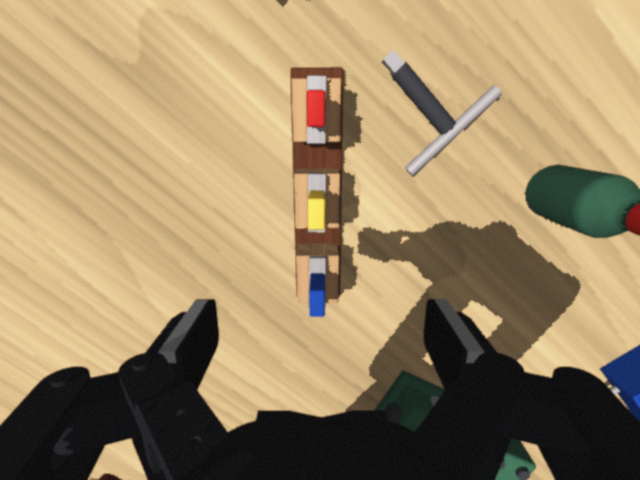

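The wrist view shows red (316,108), yellow (316,211) and blue (317,300) in line. The bottle and key are to the right.

Run:
```python
from h import *
im=cv2.imread("pics/w1.png")[:,:,::-1].copy(); c=cam("wrist")
for col in ["red","yellow","blue"]:
    m=mask(im[60:330,290:350].copy(),col); k,l,s,ce=cv2.connectedComponentsWithStats(m); i=1+np.argmax(s[1:,4])
    pts=np.argwhere(l==i)[:,::-1]+[290,60]; print(col,s[i],ce[i]+[290,60])
    y0=pts[:,1].min()
    ys=sorted(set(pts[:,1]))
    for y in ys[::3]:
        xs=pts[pts[:,1]==y][:,0]; print(y,xs.min(),xs.max(),im[y,int(xs.mean())], onz(c,((xs.min()+xs.max())/2,y),98)[:2].round(1))
a=cv2.resize(im[60:330,270:370],None,fx=2.2*2,fy=2.2,interpolation=2); cv2.imwrite("pics/w1c.png",cv2.resize(im[60:330,270:370],None,fx=2.2,fy=2.2,interpolation=2)[:,:,::-1])
# rack top edges
```

```text
red [ 18  31  17  35 525] [316.27047619 109.22666667]
91 315 321 [211  55  52] [661.9 209.6]
94 312 323 [229  60  56] [660.2 208.5]
97 308 323 [228  58  53] [657.7 208.2]
100 308 324 [227  59  54] [656.4 206.6]
103 308 324 [226  56  52] [654.9 205.2]
106 308 324 [226  56  51] [653.4 203.8]
109 308 324 [225  56  52] [651.9 202.4]
112 308 324 [224  54  50] [650.4 201.1]
115 308 324 [223  54  50] [648.8 199.7]
118 308 323 [224  54  49] [647.  198.5]
121 308 323 [221  53  49] [645.5 197.1]
124 308 323 [210  47  44] [643.9 195.7]
yellow [ 20 132  14   8  93] [316.69892473 195.21505376]
192 311 322 [136 113  44] [606.9 161. ]
195 311 323 [137 114  42] [605.4 159.1]
198 310 323 [189 160  61] [603.3 157.8]
blue [ 20 214  15  42 565] [316.85486726 295.32389381]
274 314 314 [34 47 87] [554.  115.7]
277 312 323 [19 37 83] [553.9 111.7]
280 311 323 [20 39 85] [551.6 110.2]
283 311 323 [19 38 85] [549.6 108.3]
286 311 323 [21 40 88] [547.5 106.4]
289 311 323 [21 45 97] [545.4 104.5]
292 310 324 [ 42  85 183] [543.3 102.6]
295 310 324 [ 41  85 187] [541.3 100.7]
298 310 324 [ 42  86 187] [539.1  98.8]
301 310 324 [ 40  83 187] [537.   96.9]
304 310 323 [ 39  82 184] [534.6  95.2]
307 310 323 [ 41  85 186] [532.5  93.3]
310 310 323 [ 39  84 186] [530.3  91.3]
313 310 323 [ 39  83 185] [528.1  89.4]
```

View pics/w1c.png

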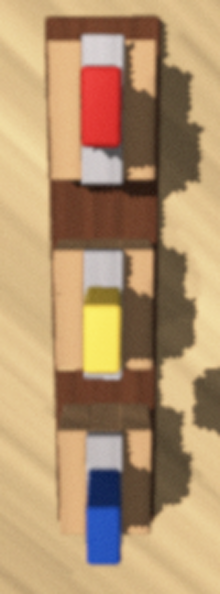

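Run:
```python
from h import *
c=cam("wrist")
print([onz(c,(317,r),98).round(1) for r in (197.7,213.6,229.5)])
plan((594.2,149.9,64),-47.5)
```

```text
[array([603.8, 157.7,  98. ]), array([594.3, 149. ,  98. ]), array([584.5, 140.1,  98. ])]
clock 2.0 pos [589.63 142.33 205.53] angx -47.49 tilt(units ax,ay) [ 0. -0.] xyz [-0.1   -0.339  5.661] az 0.0011364160882294527 q [ 0.11  0.18  1.58 -0.    1.39  0.94] F [-0.3  0.7 -0.2] w 0.998
```

The enlarged crop shows one yellow-handled leaf, in the middle socket and flanked by red and blue. It is the thin leaf, so I'm descending on it.

```bash
python3 -m crank '[{"x":-0.08,"y":-0.33,"z":1,"ax":0,"ay":0,"az":0,"claw":0.8},{"x":-0.08,"y":-0.33,"z":2,"ax":0,"ay":0,"az":0,"claw":0.6},{"x":-0.08,"y":-0.33,"z":3,"ax":0,"ay":0,"az":0,"claw":0.6},{"x":-0.08,"y":-0.33,"z":4,"ax":0,"ay":0,"az":0,"claw":0.6},{"x":-0.08,"y":-0.33,"z":5,"ax":0,"ay":0,"az":0,"claw":0.6},{"x":-0.08,"y":-0.33,"z":5.64,"ax":0,"ay":0,"az":0,"claw":0.6},{"x":-0.08,"y":-0.33,"z":5.64,"ax":0,"ay":0,"az":0,"claw":0.6},{"x":-0.08,"y":-0.33,"z":5.64,"ax":0,"ay":0,"az":0,"claw":0.6}]'
python3 - <<'E'
from h import *
plan((594.2,149.9,64),-47.5)
im=vision.get_image("wrist"); cv2.imwrite("pics/w2.png",im[:,:,::-1])
E
```

```text
clock: 2.67
ee_pos: [593.6, 149.1, 63.7]
tool_rot: [0.915, -0.403, -0.001, 0.001]
ft_force: [0.8, -0.3, 0.0]
grip_width: 0.6
clock 2.67 pos [593.65 149.15  63.73] angx -47.54 tilt(units ax,ay) [0.01833333 0.01166667] xyz [-0.007 -0.037 -0.011] az -0.007423815878112805 q [ 0.12  0.33  1.68 -0.    1.14  0.95] F [ 0.8 -0.3  0. ] w 0.6
```

View pics/w2.png

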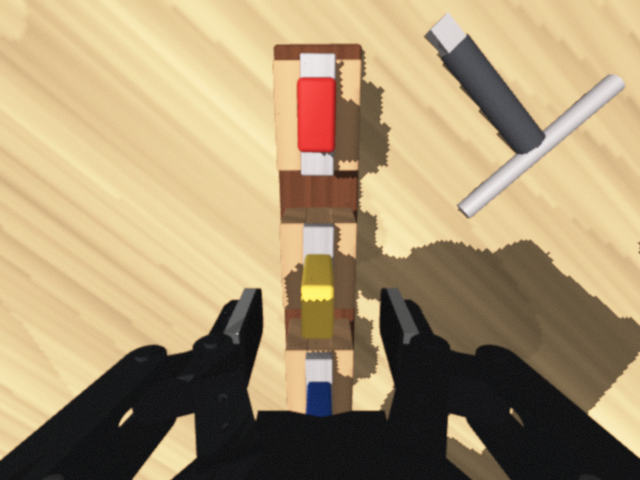

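The yellow handle (318,293) lies between the pads at 250 and 392. Closing on it.

```bash
python3 -m crank '[{"x":0,"y":0,"z":0,"ax":0,"ay":0,"az":0,"claw":0},{"x":0,"y":0,"z":0,"ax":0,"ay":0,"az":0,"claw":0},{"x":0,"y":0,"z":0,"ax":0,"ay":0,"az":0,"claw":0},{"x":0,"y":0,"z":0,"ax":0,"ay":0,"az":0,"claw":0},{"x":0,"y":0,"z":0,"ax":0,"ay":0,"az":0,"claw":0},{"x":0,"y":0,"z":0,"ax":0,"ay":0,"az":0,"claw":0},{"x":0,"y":0,"z":0,"ax":0,"ay":0,"az":0,"claw":0},{"x":0,"y":0,"z":0,"ax":0,"ay":0,"az":0,"claw":0},{"x":0,"y":0,"z":0,"ax":0,"ay":0,"az":0,"claw":0}]'; python3 -c "
from h import *
plan()"
```

```text
clock: 3.47
ee_pos: [595.8, 149.3, 66.3]
tool_rot: [0.915, -0.404, 0.001, -0.001]
ft_force: [-0.1, 0.4, 5.6]
grip_width: 0.139
clock 3.47 pos [595.84 149.28  66.31] angx -47.6 tilt(units ax,ay) [-0.02333333 -0.015     ] xyz [] az None q [0.12 0.33 1.67 0.   1.14 0.95] F [-0.1  0.4  5.6] w 0.139
```

```bash
python3 -m crank '[{"x":0,"y":0,"z":-0.5,"ax":0,"ay":0,"az":0,"claw":0},{"x":0,"y":0,"z":-1,"ax":0,"ay":0,"az":0,"claw":0},{"x":0,"y":0,"z":-2,"ax":0,"ay":0,"az":0,"claw":0},{"x":0,"y":0,"z":-3,"ax":0,"ay":0,"az":0,"claw":0},{"x":0,"y":0,"z":-4,"ax":0,"ay":0,"az":0,"claw":0},{"x":0,"y":0,"z":-4.2,"ax":0,"ay":0,"az":0,"claw":0},{"x":0,"y":0,"z":-4.2,"ax":0,"ay":0,"az":0,"claw":0},{"x":0,"y":0,"z":-4.2,"ax":0,"ay":0,"az":0,"claw":0}]'
python3 - <<'E'
from h import *
plan((422,-172,170),-76)
im=vision.get_image("wrist"); cv2.imwrite("pics/w3.png",im[:,:,::-1])
E
```

```text
clock: 4.13
ee_pos: [594.4, 149.0, 169.5]
tool_rot: [0.915, -0.404, 0.0, -0.0]
ft_force: [0.3, 0.1, -0.7]
grip_width: 0.14
clock 4.13 pos [594.43 149.01 169.54] angx -47.6 tilt(units ax,ay) [-0.00166667 -0.00166667] xyz [ 4.832 13.751 -0.021] az 4.733070181627208 q [ 0.12  0.22  1.6  -0.    1.33  0.95] F [ 0.3  0.1 -0.7] w 0.14
```

View pics/w3.png

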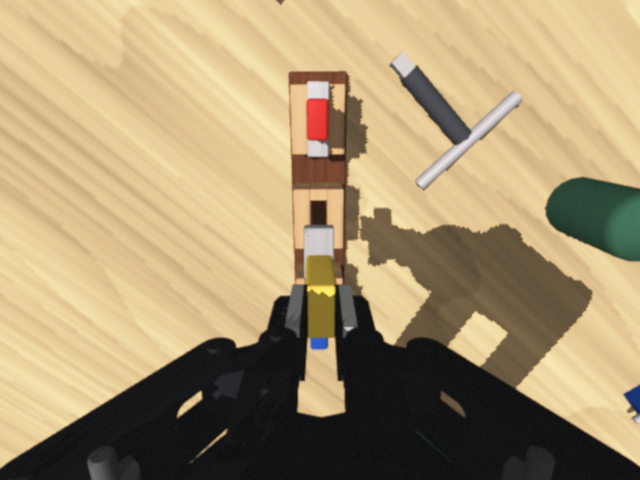

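The yellow leaf is in the gripper (321,290), clear of its socket (318,212). Moving to view the stop.

```bash
python3 -m crank '[{"x":4.8,"y":13.8,"z":-0.4,"ax":0,"ay":0,"az":4.7,"claw":0},{"x":4.8,"y":13.8,"z":-0.4,"ax":0,"ay":0,"az":4.7,"claw":0},{"x":4.8,"y":13.8,"z":-0.4,"ax":0,"ay":0,"az":4.7,"claw":0},{"x":4.8,"y":13.8,"z":-0.4,"ax":0,"ay":0,"az":4.7,"claw":0},{"x":4.8,"y":13.8,"z":-0.4,"ax":0,"ay":0,"az":4.7,"claw":0},{"x":4.8,"y":13.8,"z":-0.4,"ax":0,"ay":0,"az":4.7,"claw":0},{"x":4.8,"y":13.8,"z":-0.4,"ax":0,"ay":0,"az":4.7,"claw":0},{"x":4.8,"y":13.8,"z":-0.4,"ax":0,"ay":0,"az":4.7,"claw":0},{"x":4.8,"y":13.8,"z":-0.4,"ax":0,"ay":0,"az":4.7,"claw":0},{"x":4.8,"y":13.8,"z":-0.4,"ax":0,"ay":0,"az":4.7,"claw":0},{"x":4.8,"y":13.8,"z":-0.4,"ax":0,"ay":0,"az":4.7,"claw":0},{"x":4.8,"y":13.8,"z":-0.4,"ax":0,"ay":0,"az":4.7,"claw":0}]'
python3 - <<'E'
from h import *
plan((422,-172,170),-76)
im=vision.get_image("wrist"); cv2.imwrite("pics/w4.png",im[:,:,::-1])
E
```

```text
clock: 5.18
ee_pos: [420.1, -171.5, 178.2]
tool_rot: [0.789, -0.615, -0.001, -0.0]
ft_force: [-0.7, 0.1, -1.2]
grip_width: 0.136
clock 5.18 pos [ 420.14 -171.49  178.19] angx -75.85 tilt(units ax,ay) [0.01166667 0.02166667] xyz [ 0.039 -0.068  0.328] az 0.024225131553303452 q [-0.56 -0.18  1.98  0.    1.34  0.76] F [-0.7  0.1 -1.2] w 0.136
```

View pics/w4.png

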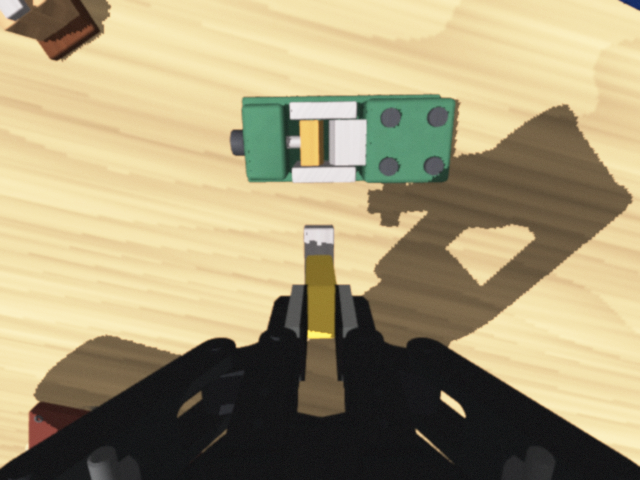

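Run:
```python
from h import *
im=cv2.imread("pics/w4.png")[:,:,::-1].copy()
a=im[85:195,225:465]; cv2.imwrite("pics/w4c.png",cv2.resize(a,None,fx=3.3,fy=3.3,interpolation=2)[:,:,::-1])
a=im[90:195,275:375]; cv2.imwrite("pics/w4d.png",cv2.resize(a,None,fx=6,fy=5.6,interpolation=2)[:,:,::-1])
c=cam("wrist")
h=cv2.cvtColor(im,cv2.COLOR_RGB2HSV)
m=cv2.inRange(h,np.array((0,0,170)),np.array((180,40,255))); m[:85]=0;m[195:]=0;m[:,:280]=0;m[:,375:]=0
k,l,s,ce=cv2.connectedComponentsWithStats(m)
for i in range(1,k):
    if s[i,4]>150:
        r=cv2.minAreaRect(np.argwhere(l==i)[:,::-1].astype(np.float32)); print(s[i],ce[i],r, onz(c,ce[i],66).round(1), onz(c,ce[i],62).round(1))
```

```text
[ 289  101   67   18 1099] [322.30027298 109.633303  ] ((322.14227294921875, 109.68254852294922), (16.55272102355957, 66.0257339477539), 88.93909454345703) [ 505.  -151.7   66. ] [ 505.2 -151.6   62. ]
[ 330  120   37   46 1630] [347.7993865  141.86687117] ((347.9999694824219, 142.5), (35.99999237060547, 44.99999237060547), 0.0) [ 487.3 -176.3   66. ] [ 487.2 -176.6   62. ]
[292 167  64  16 941] [323.15090329 174.36131775] ((323.4336853027344, 174.28208923339844), (14.92238998413086, 63.176326751708984), 88.60282135009766) [ 458.8 -164.1   66. ] [ 458.3 -164.3   62. ]
```

View pics/w4d.png

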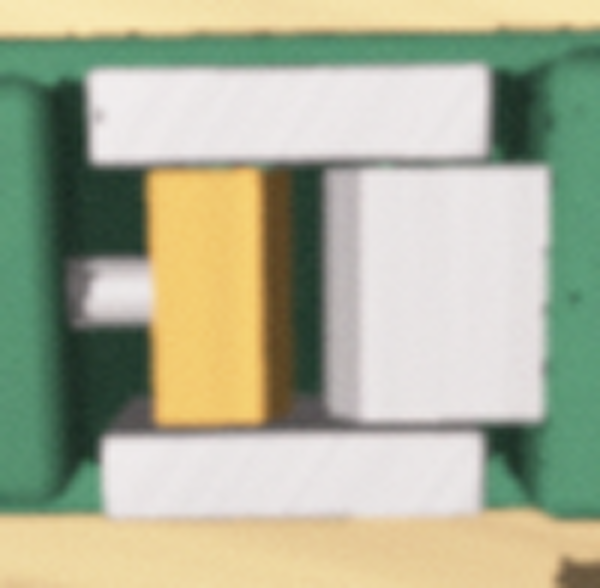

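View pics/w4c.png

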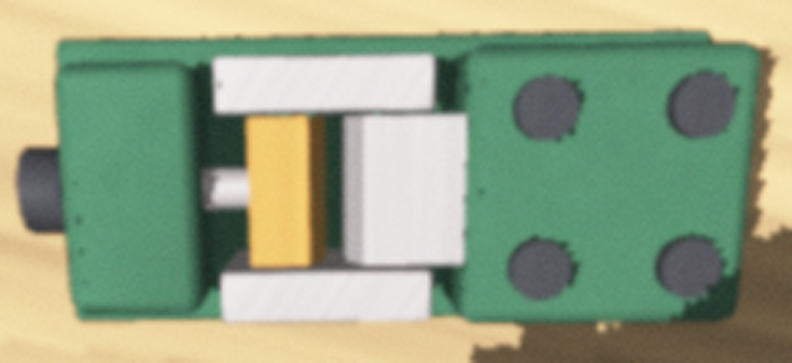

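```bash
cat >> h.py <<'E'
O=np.array([481.9,-157.9]); TH=np.radians(15.2)
def loc(P):
    d=np.asarray(P)[:2]-O; return np.array([d@[np.cos(TH),np.sin(TH)], d@[-np.sin(TH),np.cos(TH)]])
def wor(x,y): return O+x*np.array([np.cos(TH),np.sin(TH)])+y*np.array([-np.sin(TH),np.cos(TH)])
E
python3 - <<'E'
from h import *
c=cam("wrist")
px=lambda a,b:(275+a/6-.4,90+b/5.6-.4)
for n,a,b,z in [("pad top",265,295,62),("shoe top",358,295,62),("pad back",150,295,62),("pad foot",290,295,52),("shoe foot",326,295,52),("shoe back",548,295,62),("c1",90,115,66),("c2",489,115,66),("c3",103,474,66),("c4",485,474,66)]:
    print(n,loc(onz(c,px(a,b),z)).round(1))
M=R.from_quat(telemetry.get_obs()["tool_rot"]).as_matrix()
for a,b in (((305,245),(333,245)),):
    print([loc(onz(c,p,122)) for p in (a,b)], loc(telemetry.get_obs()["ee_pos"]))
for y in(-2.5,-3,-3.5):plan((*wor(0,y),178),-74.8)
E
```

```text
pad top [0.3 3. ]
shoe top [ 0.1 -8.9]
pad back [ 0.5 17.9]
pad foot [-0.3 -0.2]
shoe foot [-0.4 -5. ]
shoe back [ -0.3 -33.4]
c1 [24.  24.3]
c2 [ 23.2 -25.2]
c3 [-23.4  24.6]
c4 [-24.3 -25.3]
[array([-62.86006522,  12.90078706]), array([-63.1585691 ,  -5.75739658])] [-62.70990336   3.37159189]
clock 5.23 pos [ 420.5  -171.09  178.4 ] angx -75.77 tilt(units ax,ay) [0.01       0.01833333] xyz [ 0.192 -2.512  0.013] az -0.16196492596123827 q [-0.56 -0.18  1.98  0.    1.34  0.76] F [-0.1  0.9 -0.7] w 0.133
clock 5.23 pos [ 420.5  -171.09  178.4 ] angx -75.77 tilt(units ax,ay) [0.01       0.01833333] xyz [ 0.212 -2.512  0.013] az -0.16196492596123827 q [-0.56 -0.18  1.98  0.    1.34  0.76] F [-0.1  0.9 -0.7] w 0.133
clock 5.23 pos [ 420.5  -171.09  178.4 ] angx -75.77 tilt(units ax,ay) [0.01       0.01833333] xyz [ 0.232 -2.513  0.013] az -0.16196492596123827 q [-0.56 -0.18  1.98  0.    1.34  0.76] F [-0.1  0.9 -0.7] w 0.133
```

The stop is sharp in the crop: cheeks at rows 109 and 174, pad at col ~311, shoe at col ~348. The gap looks like about 5 mm, so yellow may bind, which the trial will decide. Moving above the slot.

```bash
python3 -m crank '[{"x":0.1,"y":-1.2,"z":0,"ax":0,"ay":0,"az":-0.16,"claw":0},{"x":0.2,"y":-2.5,"z":0,"ax":0,"ay":0,"az":-0.16,"claw":0},{"x":0.2,"y":-2.5,"z":0.5,"ax":0,"ay":0,"az":-0.16,"claw":0},{"x":0.2,"y":-2.5,"z":1,"ax":0,"ay":0,"az":-0.16,"claw":0},{"x":0.2,"y":-2.5,"z":1.5,"ax":0,"ay":0,"az":-0.16,"claw":0},{"x":0.2,"y":-2.5,"z":1.8,"ax":0,"ay":0,"az":-0.16,"claw":0},{"x":0.2,"y":-2.5,"z":1.8,"ax":0,"ay":0,"az":-0.16,"claw":0},{"x":0.2,"y":-2.5,"z":1.8,"ax":0,"ay":0,"az":-0.16,"claw":0}]'
python3 - <<'E'
from h import *
plan((*wor(0,-2.6),125),-74.8); print(loc(telemetry.get_obs()["ee_pos"]))
for n in("wrist","scene","side"):
    im=vision.get_image(n); cv2.imwrite(f"pics/{n}5.png",im[:,:,::-1])
    x0,y0,x1,y1={"wrist":(240,120,400,330),"scene":(280,120,380,220),"side":(190,250,310,370)}[n]
    f={"wrist":2.8,"scene":5,"side":5}[n]
    cv2.imwrite(f"pics/{n}5c.png",cv2.resize(im[y0:y1,x0:x1],None,fx=f,fy=f,interpolation=2)[:,:,::-1])
E
```

```text
clock: 5.9
ee_pos: [481.5, -161.4, 133.7]
tool_rot: [0.794, -0.608, -0.001, 0.0]
ft_force: [-0.7, 0.1, 0.1]
grip_width: 0.135
clock 5.9 pos [ 481.51 -161.37  133.68] angx -74.85 tilt(units ax,ay) [0.01333333 0.01166667] xyz [-0.026 -0.052  0.347] az -0.008412052317287552 q [-0.48  0.01  1.9  -0.    1.24  0.83] F [-0.7  0.1  0.1] w 0.135
[-1.28958016 -3.24979137]
```

View pics/wrist5c.png

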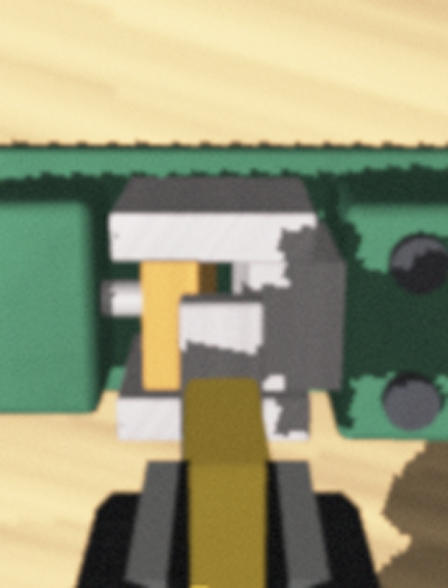

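View pics/scene5c.png

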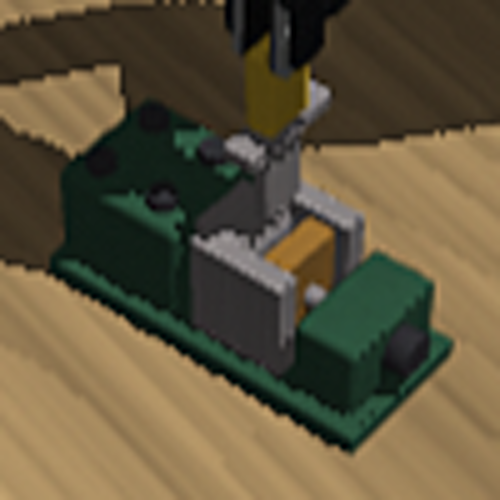

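View pics/side5c.png

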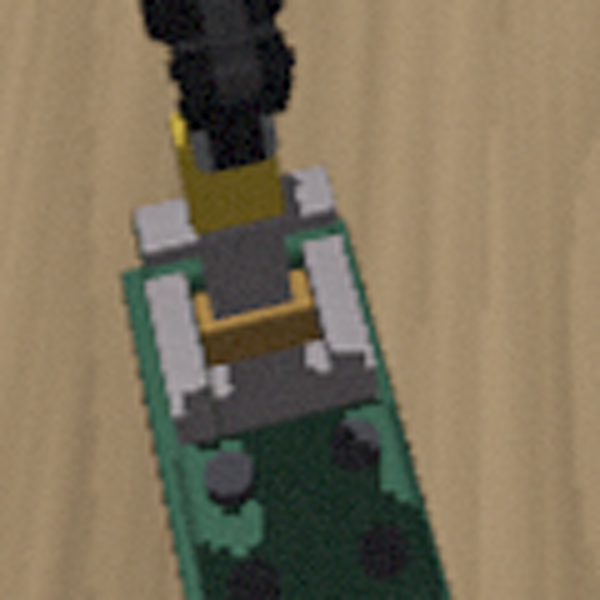

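```bash
python3 -m crank '[{"x":-0.03,"y":-0.05,"z":0.2,"ax":0,"ay":0,"az":0,"claw":0},{"x":-0.03,"y":-0.05,"z":0.4,"ax":0,"ay":0,"az":0,"claw":0},{"x":-0.03,"y":-0.05,"z":0.6,"ax":0,"ay":0,"az":0,"claw":0},{"x":-0.03,"y":-0.05,"z":0.8,"ax":0,"ay":0,"az":0,"claw":0},{"x":-0.03,"y":-0.05,"z":0.8,"ax":0,"ay":0,"az":0,"claw":0},{"x":-0.03,"y":-0.05,"z":0.8,"ax":0,"ay":0,"az":0,"claw":0}]'
python3 - <<'E'
from h import *
plan((*wor(0,-2.6),109),-74.8); print(loc(telemetry.get_obs()["ee_pos"]))
E
```

```text
clock: 6.55
ee_pos: [483.2, -160.6, 113.9]
tool_rot: [0.794, -0.608, -0.0, 0.0]
ft_force: [-0.2, 0.6, -0.8]
grip_width: 0.135
clock 6.55 pos [ 483.19 -160.58  113.93] angx -74.84 tilt(units ax,ay) [0.00833333 0.005     ] xyz [-0.013  0.022  0.197] az -0.007093478699208807 q [-0.48  0.03  1.91 -0.    1.2   0.83] F [-0.2  0.6 -0.8] w 0.135
[ 0.54273867 -2.92593981]
```

Nothing touched yet. I'm going down in small steps, watching the force.

```bash
python3 -m crank '[{"x":-0.01,"y":0.02,"z":0.1,"ax":0,"ay":0,"az":0,"claw":0},{"x":-0.01,"y":0.02,"z":0.2,"ax":0,"ay":0,"az":0,"claw":0},{"x":-0.01,"y":0.02,"z":0.2,"ax":0,"ay":0,"az":0,"claw":0}]'; python3 -c "
from h import *
plan((*wor(0,-2.6),109),-74.8); print(loc(telemetry.get_obs()['ee_pos']))"; python3 -m crank '[{"x":0,"y":0,"z":0.1,"ax":0,"ay":0,"az":0,"claw":0},{"x":0,"y":0,"z":0.2,"ax":0,"ay":0,"az":0,"claw":0},{"x":0,"y":0,"z":0.2,"ax":0,"ay":0,"az":0,"claw":0}]'; python3 -c "
from h import *
plan((*wor(0,-2.6),109),-74.8); print(loc(telemetry.get_obs()['ee_pos']))"
```

```text
clock: 6.8
ee_pos: [483.2, -161.0, 109.5]
tool_rot: [0.794, -0.608, 0.0, 0.0]
ft_force: [-0.4, -0.8, -0.3]
grip_width: 0.137
clock 6.8 pos [ 483.22 -160.97  109.49] angx -74.84 tilt(units ax,ay) [-0.00333333 -0.01      ] xyz [-0.029  0.019  0.019] az -0.006457147043334999 q [-0.48  0.04  1.92 -0.    1.19  0.83] F [-0.4 -0.8 -0.3] w 0.137
[ 0.47117335 -3.31402085]
clock: 7.05
ee_pos: [484.1, -161.2, 105.8]
tool_rot: [0.794, -0.608, 0.001, -0.0]
ft_force: [0.1, -0.3, 5.3]
grip_width: 0.135
clock 7.05 pos [ 484.07 -161.18  105.78] angx -74.85 tilt(units ax,ay) [-0.01833333 -0.01833333] xyz [-0.045  0.049 -0.129] az -0.007566087879647891 q [-0.48  0.04  1.92 -0.    1.18  0.83] F [ 0.1 -0.3  5.3] w 0.135
[ 1.238375   -3.73197088]
```

```bash
python3 -m crank '[{"x":-0.03,"y":0.03,"z":0.1,"ax":0,"ay":0,"az":0,"claw":0},{"x":-0.03,"y":0.03,"z":0.1,"ax":0,"ay":0,"az":0,"claw":0}]'
python3 - <<'E'
from h import *
plan((*wor(0,-2.6),109),-74.8); print(loc(telemetry.get_obs()['ee_pos']))
for n in("wrist","scene","side"):
    im=vision.get_image(n); cv2.imwrite(f"pics/{n}6.png",im[:,:,::-1])
    x0,y0,x1,y1={"wrist":(240,120,400,330),"scene":(280,120,380,220),"side":(190,250,310,370)}[n]
    f={"wrist":2.8,"scene":5,"side":5}[n]
    cv2.imwrite(f"pics/{n}6c.png",cv2.resize(im[y0:y1,x0:x1],None,fx=f,fy=f,interpolation=2)[:,:,::-1])
E
```

```text
clock: 7.22
ee_pos: [483.3, -160.8, 103.3]
tool_rot: [0.794, -0.608, 0.002, -0.0]
ft_force: [-0.4, -0.9, 3.7]
grip_width: 0.137
clock 7.22 pos [ 483.33 -160.75  103.31] angx -74.85 tilt(units ax,ay) [-0.02333333 -0.02166667] xyz [-0.021  0.025 -0.228] az -0.008064056368349762 q [-0.48  0.04  1.93 -0.    1.17  0.83] F [-0.4 -0.9  3.7] w 0.137
[ 0.63450913 -3.13005041]
```

View pics/wrist6c.png

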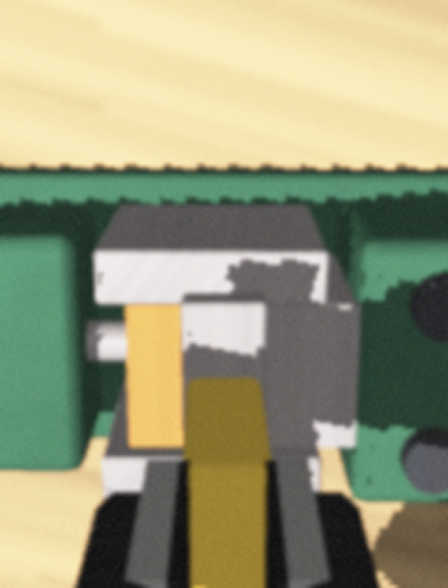

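View pics/side6c.png

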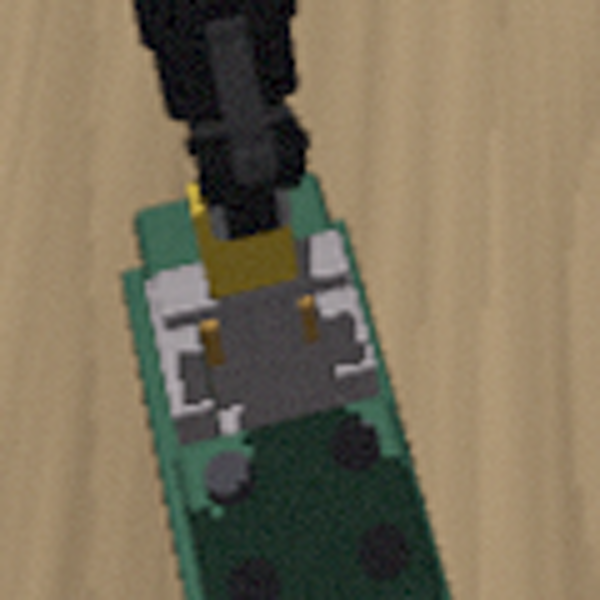

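View pics/scene6c.png

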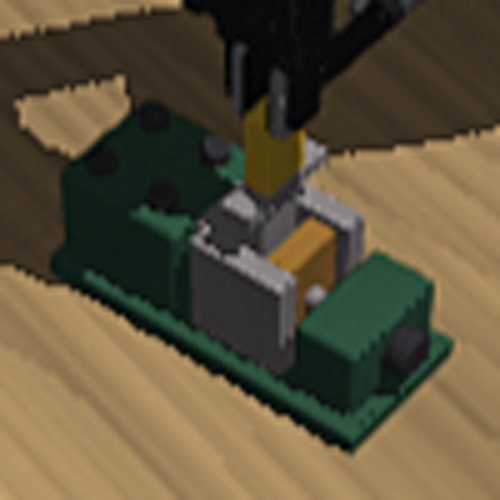

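The pad sits about 0.9 mm back (pad back edge to cheek end went from 31/206 to 31/233 of the cheek length). The side force is ~1 N while the spring pushes about 6 N, so the leaf is clamped between shoe and pad. Yellow binds, so I'm pressing it down gently.

```bash
python3 -m crank '[{"x":0,"y":0,"z":0.1,"ax":0,"ay":0,"az":0,"claw":0},{"x":0,"y":0,"z":0.2,"ax":0,"ay":0,"az":0,"claw":0},{"x":0,"y":0,"z":0.3,"ax":0,"ay":0,"az":0,"claw":0},{"x":0,"y":0,"z":0.4,"ax":0,"ay":0,"az":0,"claw":0},{"x":0,"y":0,"z":0.4,"ax":0,"ay":0,"az":0,"claw":0}]'; python3 -c "
from h import *
plan(); print(loc(telemetry.get_obs()['ee_pos']))"
```

```text
clock: 7.78
ee_pos: [483.1, -160.5, 92.9]
tool_rot: [0.794, -0.608, 0.001, -0.0]
ft_force: [0.2, -1.2, 4.2]
grip_width: 0.139
clock 7.78 pos [ 483.06 -160.49   92.91] angx -74.84 tilt(units ax,ay) [-0.01666667 -0.015     ] xyz [] az None q [-0.48  0.05  1.93  0.    1.15  0.83] F [ 0.2 -1.2  4.2] w 0.139
[ 0.44448461 -2.80643721]
```

```bash
python3 -m crank '[{"x":0,"y":0,"z":0.1,"ax":0,"ay":0,"az":0,"claw":0},{"x":0,"y":0,"z":0.2,"ax":0,"ay":0,"az":0,"claw":0},{"x":0,"y":0,"z":0.3,"ax":0,"ay":0,"az":0,"claw":0},{"x":0,"y":0,"z":0.3,"ax":0,"ay":0,"az":0,"claw":0}]'; python3 -c "
from h import *
plan(); print(loc(telemetry.get_obs()['ee_pos']))"
 python3 -m crank '[{"x":0,"y":0,"z":0.08,"ax":0,"ay":0,"az":0,"claw":0},{"x":0,"y":0,"z":0.15,"ax":0,"ay":0,"az":0,"claw":0},{"x":0,"y":0,"z":0.15,"ax":0,"ay":0,"az":0,"claw":0}]'; python3 -c "
from h import *
plan(); print(loc(telemetry.get_obs()['ee_pos']))"
```

```text
clock: 8.12
ee_pos: [483.1, -160.4, 85.5]
tool_rot: [0.794, -0.608, 0.001, -0.0]
ft_force: [2.0, -0.9, 4.4]
grip_width: 0.138
clock 8.12 pos [ 483.11 -160.35   85.48] angx -74.84 tilt(units ax,ay) [-0.01833333 -0.01166667] xyz [] az None q [-0.48  0.06  1.94  0.    1.14  0.83] F [ 2.  -0.9  4.4] w 0.138
[ 0.52490132 -2.68384508]
clock: 8.37
ee_pos: [483.3, -160.4, 82.3]
tool_rot: [0.794, -0.608, 0.001, -0.0]
ft_force: [-0.2, -0.1, 8.3]
grip_width: 0.137
clock 8.37 pos [ 483.31 -160.38   82.34] angx -74.84 tilt(units ax,ay) [-0.02       -0.01333333] xyz [] az None q [-0.48  0.07  1.94  0.    1.13  0.83] F [-0.2 -0.1  8.3] w 0.137
[ 0.71455627 -2.76063522]
```

```bash
python3 -m crank '[{"x":0,"y":0,"z":0.08,"ax":0,"ay":0,"az":0,"claw":0},{"x":0,"y":0,"z":0.12,"ax":0,"ay":0,"az":0,"claw":0},{"x":0,"y":0,"z":0.12,"ax":0,"ay":0,"az":0,"claw":0}]'
python3 - <<'E'
from h import *
plan(); print(loc(telemetry.get_obs()['ee_pos']))
for n in("wrist","scene","side"):
    im=vision.get_image(n); cv2.imwrite(f"pics/{n}7.png",im[:,:,::-1])
    x0,y0,x1,y1={"wrist":(220,120,420,330),"scene":(280,120,380,220),"side":(190,250,310,370)}[n]
    f={"wrist":2.8,"scene":6,"side":5}[n]
    cv2.imwrite(f"pics/{n}7c.png",cv2.resize(im[y0:y1,x0:x1],None,fx=f,fy=f,interpolation=2)[:,:,::-1])
E
```

```text
clock: 8.62
ee_pos: [483.6, -160.8, 82.2]
tool_rot: [0.794, -0.608, 0.001, -0.0]
ft_force: [-9.7, 3.9, 29.3]
grip_width: 0.139
clock 8.62 pos [ 483.63 -160.77   82.16] angx -74.83 tilt(units ax,ay) [-0.02 -0.02] xyz [] az None q [-0.48  0.07  1.94 -0.    1.13  0.83] F [-9.7  3.9 29.3] w 0.139
[ 0.91858656 -3.22375591]
```

View pics/wrist7c.png

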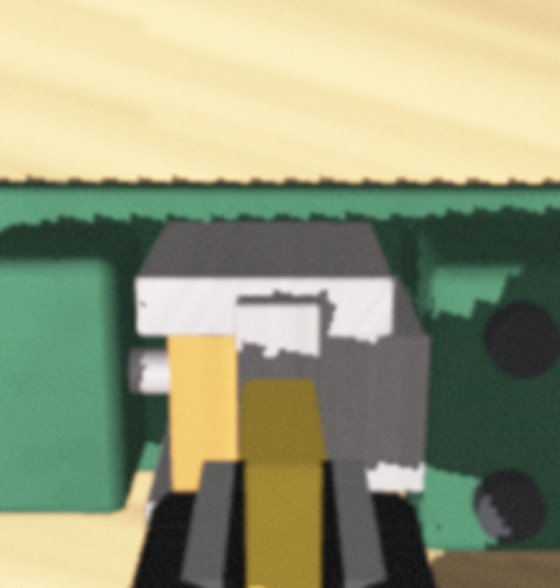

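View pics/scene7c.png

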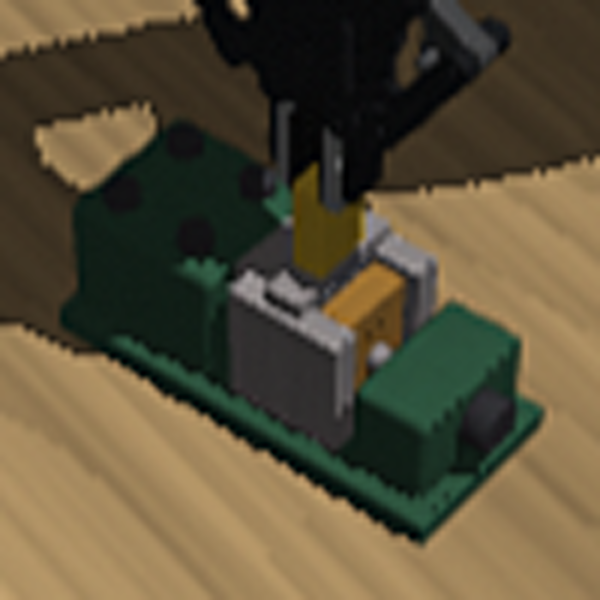

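View pics/side7c.png

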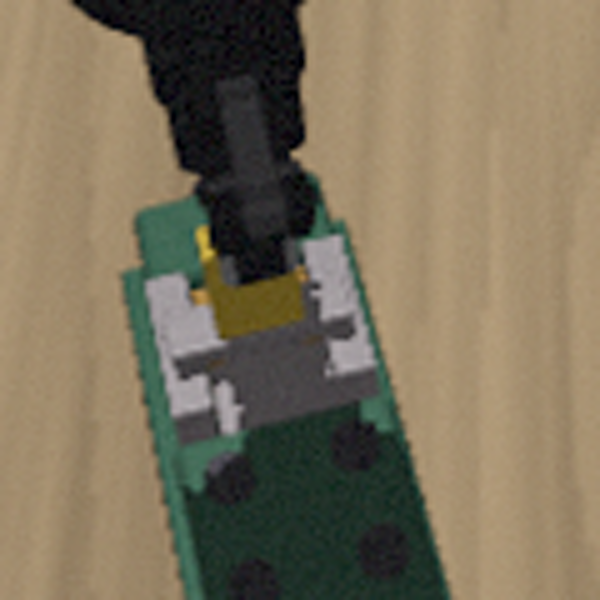

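The leaf hit a hard stop at TCP z 82.2 (29 N), the expected home height, with the shoulder on the cheeks. The pad is about 1 mm back. Now relaxing the press, opening, and lifting.

```bash
python3 -m crank '[{"x":0,"y":0,"z":-0.12,"ax":0,"ay":0,"az":0,"claw":0},{"x":0,"y":0,"z":-0.12,"ax":0,"ay":0,"az":0,"claw":0}]'; python3 -m crank '[{"x":0,"y":0,"z":0,"ax":0,"ay":0,"az":0,"claw":0.4},{"x":0,"y":0,"z":0,"ax":0,"ay":0,"az":0,"claw":0.4},{"x":0,"y":0,"z":0,"ax":0,"ay":0,"az":0,"claw":0.4},{"x":0,"y":0,"z":0,"ax":0,"ay":0,"az":0,"claw":0.4}]'; python3 -c "
from h import *
plan(); print(loc(telemetry.get_obs()['ee_pos']))"
```

```text
clock: 8.93
ee_pos: [483.2, -160.3, 82.4]
tool_rot: [0.794, -0.608, 0.001, -0.0]
ft_force: [-0.7, 1.0, 11.4]
grip_width: 0.135
clock: 9.27
ee_pos: [481.4, -159.7, 79.9]
tool_rot: [0.794, -0.608, -0.001, 0.0]
ft_force: [-0.0, 0.1, -0.2]
grip_width: 0.397
clock 9.27 pos [ 481.39 -159.69   79.91] angx -74.84 tilt(units ax,ay) [0.01166667 0.01166667] xyz [] az None q [-0.48  0.07  1.94  0.    1.13  0.83] F [-0.   0.1 -0.2] w 0.397
[-0.95682102 -1.59262543]
```

```bash
python3 -m crank '[{"x":0,"y":0,"z":-0.5,"ax":0,"ay":0,"az":0,"claw":0.4},{"x":0,"y":0,"z":-1.5,"ax":0,"ay":0,"az":0,"claw":0.4},{"x":0,"y":0,"z":-2.5,"ax":0,"ay":0,"az":0,"claw":0.4},{"x":0,"y":1.2,"z":-3.5,"ax":0,"ay":0,"az":0,"claw":0.4},{"x":0,"y":2.4,"z":-4,"ax":0,"ay":0,"az":0,"claw":0.4},{"x":0,"y":2.4,"z":-4,"ax":0,"ay":0,"az":0,"claw":0.4},{"x":0,"y":2.4,"z":-4,"ax":0,"ay":0,"az":0,"claw":0.4}]'
python3 - <<'E'
from h import *
plan(); print(loc(telemetry.get_obs()['ee_pos']))
for n in("wrist","scene","side"):
    im=vision.get_image(n); cv2.imwrite(f"pics/{n}8.png",im[:,:,::-1])
    x0,y0,x1,y1={"wrist":(240,80,450,210),"scene":(280,120,380,220),"side":(190,250,310,370)}[n]
    f={"wrist":3.8,"scene":6,"side":5}[n]
    cv2.imwrite(f"pics/{n}8c.png",cv2.resize(im[y0:y1,x0:x1],None,fx=f,fy=f,interpolation=2)[:,:,::-1])
E
```

```text
clock: 9.85
ee_pos: [424.0, -176.3, 181.5]
tool_rot: [0.794, -0.608, 0.001, -0.0]
ft_force: [-0.2, -0.2, -0.5]
grip_width: 0.4
clock 9.85 pos [ 424.01 -176.3   181.49] angx -74.94 tilt(units ax,ay) [-0.015      -0.01333333] xyz [] az None q [-0.57 -0.17  1.97  0.    1.34  0.74] F [-0.2 -0.2 -0.5] w 0.4
[-60.68958603  -2.57425059]
```

View pics/wrist8c.png

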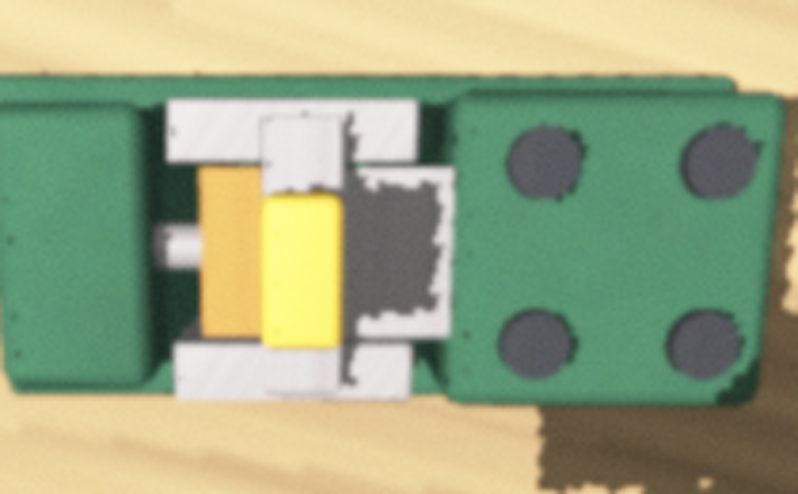

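View pics/scene8c.png

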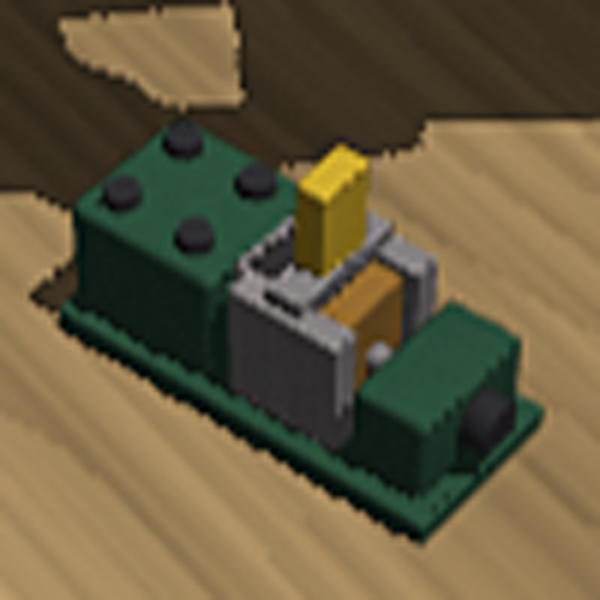

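View pics/side8.png

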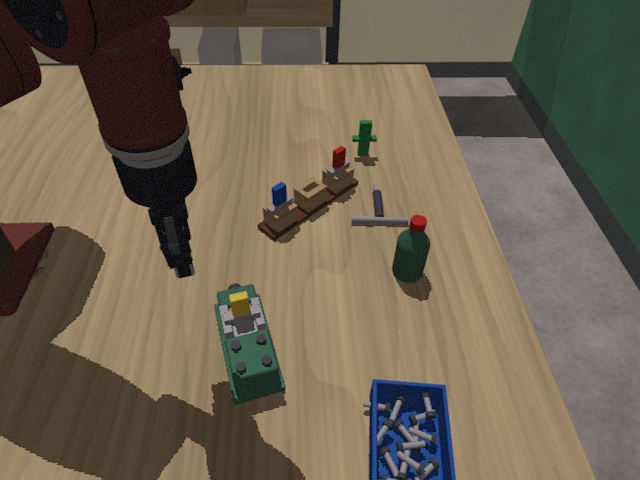

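The wrist, scene and side views show the yellow leaf upright with its shoulder across both cheeks, and blue and red still in the rack. I'll check its height and the pad shift numerically.

Run:
```python
from h import *
c=cam("wrist")
top=(240+302/3.8,80+271/3.8)
p,e=tri(cam("scene"),(280+335/6,120+173/6),cam("wrist"),top); print(p,e,loc(p),"top z, want 114")
for z in (114,): print(loc(onz(c,top,z)))
px=lambda a,b:(240+a/3.8-.4,80+b/3.8-.4)
for n,a,b,z in [("pad back",200,250,62),("cheekL far",166,130,66),("cheekR far",418,130,66),("cheekL near",174,370,66),("cheekR near",412,370,66),("shoe back",453,250,62)]: print(n,loc(onz(c,px(a,b),z)).round(1))
for n in ("pad back",):pass
```

```text
[ 480.99778534 -159.03220085  113.7112303 ] 2.6032124094928144 [-1.16750283 -0.85604157] top z, want 114
[-0.31644284 -1.86302567]
pad back [ 0.3 19.7]
cheekL far [23.6 25.5]
cheekR far [ 23.5 -24.2]
cheekL near [-23.6  25.4]
cheekR near [-23.7 -24.1]
shoe back [  0.3 -32.2]
```

```bash
python3 -c "
from rig import bot
print(bot.sign_off())"
```

```text
the job is handed in; nothing more can be done
None
```

The yellow leaf (6 mm) was the first one tried, and it binds. It is now pressed home in the slot, standing upright with its shoulder on both steel cheeks. The blue and red leaves were never touched and still stand in the rack. I handed the job in at about 10 s of the 72 s.

- **Why it binds:** pressing it in took a steady 4–5 N. The side force on the gripper stayed around 1 N, so the leaf was clamped between the shoe and the pad. The gap between them measured about 5 mm.
- **Pad:** the last check put the pad about 1.05 mm back, close to the 1 mm expected of a binding leaf. Readings during the press ranged from 0.75 to 1.05 mm, well under the 2 mm limit.
- **Seating:** the leaf hit a hard stop at the expected home height, where the force rose to about 29 N (about 31 N in total). I eased off before opening the gripper. The handle top then measured 113.7 mm, against 114 mm when home.
- **Bystanders:** I did not touch the bottle, chuck key, bolt bin or green look-alike.

**Disagreements:**
- The leaf's centre across the slot came out at -0.9 mm from the scene and wrist cameras together (their rays missed by 2.6 mm) and at -1.9 to -2.5 mm from the wrist camera alone. It should be -2 mm. The spread is about the size of the calibration error.
- The first move command was refused because its rows left out the ax and ay values. Nothing moved.

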